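# Wind a reference-ball lift to its top stop and back it off

### The job

Turn the crank handwheel of the blue screw lift clockwise (seen from above) until you feel the stage come up solid against its top stop, then wind it back a quarter turn so the screw is not left jammed, and let go. Don't touch the stage or its white reference ball, and leave everything else on the bench where it is.

Things in the scene. Friction and masses are not known exactly. Their poses are not given: they have to be found in the camera images.
- lift: Blue screw lift bolted to the bench (it does not move). Origin on the bench under the handwheel's axis; x, y lie in the bench and z is up. Aluminium base plate 130 mm (x) by 370 mm (y), 12 mm thick, from y = -60 to +310 mm. Gearbox 90 x 90 mm, up to 62 mm high, under the wheel. At y = +210 mm stand two guide rods (x = -42 and +42 mm) with orange stop collars under a top bar 120 x 60 mm whose upper face is 188 mm above the bench.
- wheel (a joint): Turn of the handwheel, rad: grows as it turns clockwise seen from above (the handle's bearing about the axis falls as much), raising the stage 8 mm a turn. Starts 1 to 1.7 turns short of a hard stop, where the stage's top meets the orange collars; its reading is not given: feel for it. Even drag of about 0.08 N m (1.5 N at the handle); it stays where it is left.
- axis (a point): Point on the handwheel's vertical axis, 122 mm above the bench, level with the middle of the handle. The black wheel is 128 mm across; its rim's top is 93 mm above the bench, and nothing but the handle stands higher on it.
- handle (a point): Middle (122 mm above the bench) of the red upright crank handle on the rim, 58 mm from the wheel's axis: a round grip 22 mm in diameter and 50 mm tall, from 95 to 145 mm above the bench. Its pin has a few mm of sprung play along the wheel's radius (about 2 N per mm), and it spins freely on the pin, so that a gripper holding it from above can be led round the circle without turning.
- stage: Aluminium stage 120 x 55 x 28 mm that the wheel raises and lowers on the guide rods; its frame is parallel to the lift's, and its origin lies over the wheel's axis at the height of the stage's underside. The stage is centred at y = +210 mm; the white reference ball, 38 mm across, stands on a thin post on it at y = +272 mm, its centre 118 mm above the stage's underside.
- oil_pan: Bystander: the black automotive oil pan being inspected, an open tray 410 x 300 x 100 mm with a bolt flange; origin under its centre.
- scanner: Bystander: yellow and black handheld scanner lying on its back, about 120 x 240 x 52 mm; origin under its body.
- block_case: Bystander: wooden case of gauge blocks, 100 x 70 x 29 mm; origin under its centre.
- ring_gauge: Bystander: steel ring gauge lying flat, 60 mm across, 18 mm high; origin under its centre.
- screwdriver: Bystander: screwdriver with a yellow handle, lying down; origin under its middle.
- spanner: Bystander: steel spanner lying flat; origin under its middle.
- v_block: Bystander: dark steel V-block 50 x 40 x 36 mm; origin under its centre.

How it is judged (in metres and radians):
On the way:
1. the wheel is wound up hard against its end stop (within 0.1 rad of it) (value of joint wheel above 25.033 rad), for 0.1 s.
At the end, for the whole second after the job is handed in: After the stop was reached, the handwheel stands still a quarter turn (90 degrees, give or take 35) back from it, and every bystander is within 30 mm of where it started (value of joint wheel between 22.953 and 24.173 rad and velocity of joint wheel between -0.1 and 0.1 rad/s and distance of each of oil_pan, scanner, block_case, ring_gauge, screwdriver, spanner, v_block from where it was at the start of the episode below 0.03 m); the robot touches nothing.
It fails at once if the stage or its reference ball is touched (over 2 N) (contact force between any of the arm, the fingers and stage above 2 N).
It fails at once if a bystander is moved by more than 30 mm (distance of any of oil_pan, scanner, block_case, ring_gauge, screwdriver, spanner, v_block from where it was at the start of the episode above 0.03 m).
It also fails if it takes over 72 s, if anything falls off the work surface, if the arm or the gripper's body presses on something with over 40 N, if the wrist force passes 120 N, or if a joint passes its speed limit or range.

### The arm

A 6-joint arm with a two-finger parallel gripper is mounted at the origin on the work surface. World frame = base frame: x ahead of the robot, y to its left, z up, the work surface at z = 0. Lengths are in mm, angles in rad, forces in N, time in s.
With the tool pointing down it reaches from about 300 to 750 mm from the base axis. Payload 8.5 kg.
Tool frame: the origin (TCP) lies between the finger pads; the fingertips stand bot.tips_ahead ahead of it and the grasp point (between the pads) lies 11 mm behind it (bot.tips_ahead is the distance from the TCP to the fingertips, in mm); z points along the fingers, y is the line along which they close (so a half turn about z gives the same grasp; the last joint's range is limited). The gripper opens to 85 mm and grips with 20 to 120 N. Pads are 22 mm wide; open, the fingers measure 114 mm over their backs; the gripper's body (76 mm by 85 mm) begins 54 mm behind the grasp point. The pads swing forward as they close: fully open they stand 13 mm farther back than shut.
Start: joints at [-1.499, 0.381, 1.297, -0, 1.464, -0.215], TCP at [155.581, -527.518, 204.722] pointing down, gripper open.
Joint ranges: [-3.11, 3.11], [-0.89, 2.33], [0.22, 2.48], [-1.42, 4.56], [0.17, 2.85], [-2.88, 2.88]. Speed limits (rad/s): [2.39, 2.39, 3.14, 3.14, 3.14, 3.14].

### API

Orientations are given as a 3x3 rotation matrix whose columns are the frame's x, y, z axes.
In Python, from workcell import sensors, imaging, bot gives the robot as it stands.
- The arm moves only by the shell command python3 -m inch 'ROWS' [FORCE]. ROWS is JSON, one flat list of numbers, 7 for each row, row after row: the shift along the tool's x, y, z in mm, then the turn, a rotation vector about the tool's x, y, z in degrees, then the opening, from 0 (shut) to 1 (fully open). A call has 1 to 20 rows; each row is the pose to reach, as a shift and turn from the pose commanded when the call began, along the tool's axes at that moment; what a row does not reach only later rows make up. A row lasts 1/8 s, in which the tool goes at most 62.5 mm and 10.7 degrees, less where a joint would pass 70% of its speed; a pose out of reach is approached as far as the arm can. A call with a gripper value outside its range is refused whole. The fingers move at their own pace and stop on an object; FORCE is the grip in N (left out, the last holds). Time passes only in rows, so rows that repeat a pose let the fingers close. It gives the time, the measured TCP pose, the force, the opening and the grip force at its end, in the units of the state.
- sensors.state(): the state, without advancing time (a new reading comes with each control period).
- imaging.snapshot(name): name is "scene" or "top" or "wrist"; returns the picture (384x512x3 uint8, blue, green, red); there is no depth.
- imaging.camera_params(name): a dict with "fx", "fy", "cx", "cy" (pixels), "distortion" ([k1, k2, p1, p2, k3] as OpenCV has them; the pictures are not rectified), "rvec" (rotation vector, rad) and "tvec" (3), from world to camera coordinates, as OpenCV has them. Camera axes: x right, y down, z forward; pixel columns grow to the right and rows downward; lengths in mm; the calibration is good to about 2 mm. A picture is of the moment at which its call begins: read the wrist's pose just before it. camera_params takes no time and is no camera call; for the wrist camera it gives the pose at the moment of the call.
- bot.finish_job(): hands the job in; it is judged then, once.
The state is a dict: "clock": time; "qpos": joint angles; "qvel": joint speeds; "joint_torque": joint torques, N m; "tcp_pos": TCP position; "tool_rot": TCP orientation; "wrist_force": force on the tool from outside, world axes, zero at the start; "moment": the same for the moment, N m; "grip_width": opening from 0.0 (shut) to 1.0 (fully open); "grip_force": force on a finger pad.
Only numpy, scipy, OpenCV 4.12 (cv2) and the standard library are available. Lean on these libraries where they do the work, as an engineer would, in place of code of your own. Each camera call takes 0.05 s, during which the arm holds its last target. There are 200 camera calls.

## Working session

There is one attempt and no reset: what is moved stays moved. The work goes in short steps, Python scripts to look and compute and a shell command to move; the robot and the scene stay as the last step left them, time stands still between calls to the robot, and variables do not carry over. Pictures are saved under pics/ and viewed, at most 10 in all, crops included, and the job is handed in when it is done.

```bash
ls; mkdir -p pics
python3 - <<'E'
from workcell import sensors, imaging, bot
import cv2
s=sensors.state(); print(s['clock'],s['tcp_pos'],s['tool_rot'],s['grip_width'],bot.tips_ahead,s['wrist_force'])
for n in('scene','top'):
    cv2.imwrite(f'pics/{n}0.png',imaging.snapshot(n)); print(imaging.camera_params(n))
E
```

```text
pics
0.0 [ 155.55900262 -527.19113448  204.07702196] [[ 9.59165267e-01  2.82846217e-01 -8.99531128e-05]
 [ 2.82846024e-01 -9.59164130e-01  1.51630487e-03]
 [ 3.42601296e-04 -1.47982984e-03 -9.99998846e-01]] 1.0002380094007468 8.0 [ 0.70901418 -0.14200951  0.461489  ]
{'fx': 429.3305086443572, 'fy': 429.3305086443572, 'cx': 254.7882811799325, 'cy': 190.27981264323955, 'distortion': array([-0.14503768,  0.        ,  0.        ,  0.        ,  0.        ]), 'rvec': array([ 2.42430019,  0.97914731, -0.27309174]), 'tvec': array([-370.87162851, -296.36678044, 1631.50265311])}
{'fx': 478.59931708040205, 'fy': 478.59931708040205, 'cx': 246.89248172390884, 'cy': 187.71563964654322, 'distortion': array([-0.16200734,  0.        ,  0.        ,  0.        ,  0.        ]), 'rvec': array([ 2.15143426, -2.13105336,  0.13260018]), 'tvec': array([ -50.38851948,  582.40171192, 1625.67094816])}
```

View pics/scene0.png

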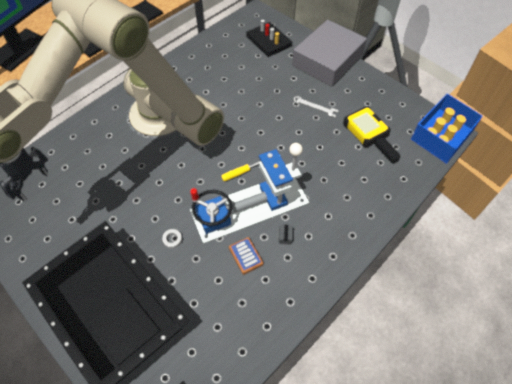

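View pics/top0.png

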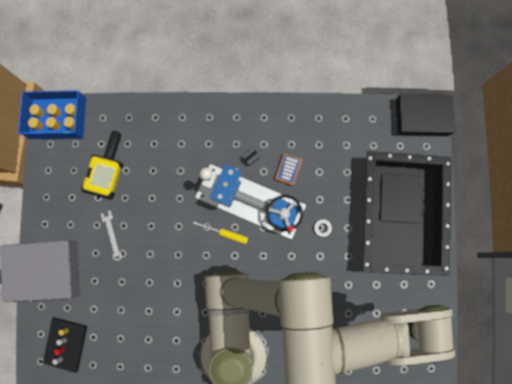

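Scene view: lift with wheel near (212,208), red handle (194,193), white ball (296,149). Top view: wheel (281,214), red handle ~(291,229), blue top bar (224,186), ball (207,175).

```bash
cat > h.py <<'E'
import numpy as np, cv2
from workcell import sensors, imaging, bot
def ray(p,uv):
    K=np.array([[p['fx'],0,p['cx']],[0,p['fy'],p['cy']],[0,0,1]])
    n=cv2.undistortPoints(np.array(uv,float).reshape(-1,1,2),K,np.array(p['distortion']))[:,0]
    R=cv2.Rodrigues(np.array(p['rvec']))[0]
    return -R.T@np.array(p['tvec']), np.c_[n,np.ones(len(n))]@R
def plane(p,uv,z):
    c,d=ray(p,uv); return c+d*((z-c[2])/d[:,2])[:,None]
def tri(rays):
    A=0;b=0
    for c,d in rays:
        d=d/np.linalg.norm(d); P=np.eye(3)-np.outer(d,d); A=A+P; b=b+P@c
    x=np.linalg.solve(A,b)
    return x,[np.linalg.norm((np.eye(3)-np.outer(d,d)/(d@d))@(x-c)) for c,d in rays]
def mask(img,lo,hi): return cv2.inRange(cv2.cvtColor(img,cv2.COLOR_BGR2HSV),np.array(lo),np.array(hi))
def red(img): return mask(img,(0,130,80),(8,255,255))|mask(img,(172,130,80),(180,255,255))
def blobs(m,roi,amin=8):
    z=np.zeros_like(m); x0,y0,x1,y1=roi; z[y0:y1,x0:x1]=m[y0:y1,x0:x1]
    n,l,s,c=cv2.connectedComponentsWithStats(z)
    return [(s[i].tolist(),c[i]) for i in range(1,n) if s[i,4]>=amin],l
E
python3 - <<'E'
from h import *
im={n:cv2.imread(f'pics/{n}0.png') for n in('scene','top')}; P={n:imaging.camera_params(n) for n in im}
roi={'scene':(170,130,330,260),'top':(180,150,320,250)}
for n in im:
    print(n,'red',blobs(red(im[n]),roi[n])[0])
    print(n,'white',blobs(mask(im[n],(0,0,185),(180,50,255)),roi[n],40)[0])
    print(n,'blue',blobs(mask(im[n],(100,130,60),(125,255,255)),roi[n],40)[0])
# plate
m=mask(im['top'],(0,0,170),(180,60,255)); b,l=blobs(m,(195,160,310,240),30)
pts=np.vstack([np.argwhere(l==i+1)[:,::-1] for i in range(l.max()) if (l==i+1).sum()>30])
print(cv2.minAreaRect(plane(P['top'],pts,12)[:,:2].astype(np.float32)))
for n,r in roi.items():
    x0,y0,x1,y1=r; cv2.imwrite(f'pics/{n}c.png',cv2.resize(im[n][y0:y1,x0:x1],None,fx=5 if n=='top' else 4.5,fy=5 if n=='top' else 4.5))
E
```

```text
scene red [([190, 188, 9, 12, 71], array([194.        , 193.63380282]))]
scene white [([290, 143, 12, 12, 119], array([295.39495798, 148.39495798])), ([254, 161, 37, 32, 154], array([270.9025974 , 179.12987013])), ([286, 163, 15, 14, 109], array([292.71559633, 170.0733945 ])), ([229, 184, 33, 18, 305], array([245.18688525, 193.13770492])), ([193, 189, 116, 54, 1167], array([251.64010283, 217.16023993])), ([198, 199, 30, 22, 148], array([211.12162162, 206.88513514])), ([170, 229, 11, 18, 95], array([175.09473684, 237.01052632])), ([236, 242, 19, 18, 193], array([244.33678756, 251.24870466]))]
scene blue [([259, 150, 34, 36, 554], array([275.39891697, 167.4368231 ])), ([261, 182, 26, 27, 245], array([271.85306122, 196.48571429])), ([206, 197, 16, 6, 48], array([214.35416667, 199.64583333])), ([195, 205, 15, 17, 161], array([201.88819876, 212.8447205 ])), ([215, 204, 13, 18, 136], array([221.05882353, 213.05882353])), ([203, 218, 27, 15, 129], array([216.37984496, 225.63565891]))]
top red [([287, 226, 7, 6, 28], array([289.78571429, 228.35714286]))]
top white [([202, 165, 20, 23, 247], array([210.19433198, 174.81376518])), ([239, 178, 41, 23, 478], array([256.06694561, 190.06694561])), ([218, 201, 42, 24, 437], array([242.3409611 , 211.08009153])), ([281, 209, 9, 12, 62], array([285.35483871, 213.35483871])), ([315, 221, 5, 14, 46], array([317.08695652, 227.5       ])), ([281, 229, 14, 9, 58], array([288.44827586, 233.84482759]))]
top blue [([211, 165, 30, 41, 574], array([225.90592334, 185.21428571])), ([273, 198, 16, 11, 104], array([279.57692308, 203.72115385])), ([289, 207, 10, 18, 92], array([293.09782609, 214.08695652])), ([269, 213, 17, 16, 155], array([276.49677419, 220.45806452]))]
((544.8180541992188, -55.002044677734375), (277.5968017578125, 343.7960205078125), 1.8554319143295288)
```

View pics/topc.png

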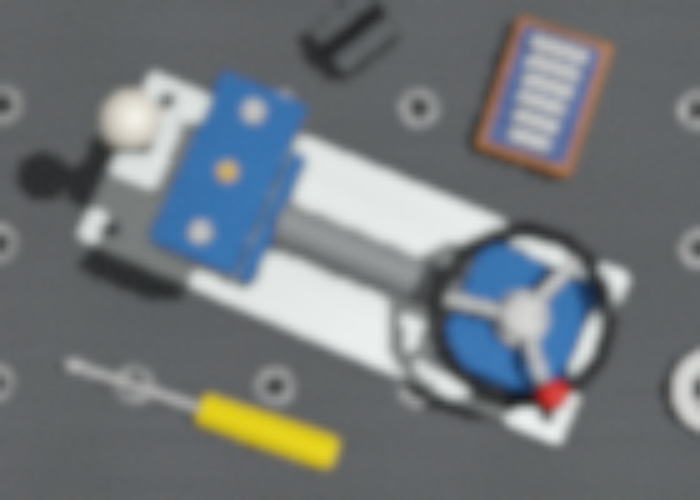

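View pics/scenec.png

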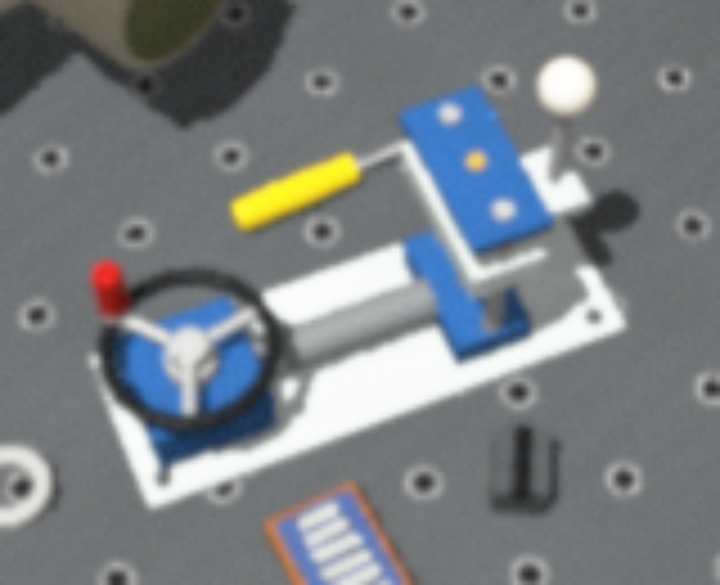

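Crops show plate corners, top view px ≈ (210,163.6),(306,206.4),(292.4,239),(196,196.4); wheel ring centre ≈ (285,213) top and (212.2,207.8) scene; handle at (290,228) top, (194,193.6) scene; spokes and ring are clean.

Run:
```python
from h import *
im={n:cv2.imread(f'pics/{n}0.png') for n in('scene','top')}; P={n:imaging.camera_params(n) for n in im}
T,S=P['top'],P['scene']
h,e=tri([tuple(x if i==0 else x[0] for i,x in enumerate(ray(p,uv))) for p,uv in((T,(289.8,228.4)),(S,(194,193.6)))]); print('handle',h,e)
a,e=tri([tuple(x if i==0 else x[0] for i,x in enumerate(ray(p,uv))) for p,uv in((T,(285,213)),(S,(212.2,207.8)))]); print('axis ring',a,e, np.linalg.norm((h-a)[:2]))
b,e=tri([tuple(x if i==0 else x[0] for i,x in enumerate(ray(p,uv))) for p,uv in((T,(206,174)),(S,(295.6,148.4)))]); print('ball',b,e)
for p,c in((T,[(210,163.6),(306,206.4),(292.4,239),(196,196.4)]),(S,[(308.9,202.2),(203.8,242.9),(190.7,208.9),(291,163)])):
    c=plane(p,c,12)[:,:2]; print(c.round(1).tolist(), [round(np.linalg.norm(c[i]-c[(i+1)%4])) for i in range(4)])
    u=(c[0]+c[3]-c[1]-c[2]);u/=np.linalg.norm(u); print('ydir',u,'axis',(c[1]+c[2])/2+60*u)
# dark ring
for n,r in(('top',(255,190,306,236)),('scene',(188,185,238,232))):
    b,l=blobs(mask(im[n],(0,0,0),(180,255,55)),r,60); 
    for i in range(1,l.max()+1):
        if (l==i).sum()<60: continue
        q=np.argwhere(l==i)[:,::-1]; hull=cv2.convexHull(q.astype(np.int32)).reshape(-1,2)
        w=plane(P[n],hull,91)[:,:2]; A=np.c_[2*w,np.ones(len(w))]; s=np.linalg.lstsq(A,(w**2).sum(1),rcond=None)[0]
        print(n,'ring',s[:2],np.sqrt(s[2]+s[:2]@s[:2]),len(q))
for z in(122,):
    print('handle@z',plane(T,[(289.8,228.4)],135),plane(S,[(194,193.6)],122))
```

```text
handle [ 438.23913131 -186.93010381  127.98977496] [np.float64(0.9159621299728802), np.float64(0.9159621299728622)]
axis ring [ 493.60007628 -171.4621188    88.42334375] [np.float64(3.668781522160305), np.float64(3.6687815221602347)] 57.48123858237665
ball [597.19173967  79.59975912 245.51073522] [np.float64(2.6065978157988563), np.float64(2.6065978157988416)]
[[672.8, 88.5], [522.1, -253.4], [407.2, -205.3], [554.3, 135.7]] [374, 125, 371, 128]
ydir [0.39965778 0.91666442] axis [ 488.63545788 -174.37702435]
[[673.5, 92.6], [532.7, -247.8], [412.3, -195.3], [526.4, 170.1]] [368, 131, 383, 166]
ydir [0.33972066 0.94052638] axis [ 492.88963757 -165.14490415]
handle@z [[ 437.34023705 -187.17855146  135.        ]] [[ 435.5453146  -184.24073827  122.        ]]
```

Two views agree: handle ≈ (437,-187), axis ≈ (491,-171), radius ≈57 (expected 58), heights plausible. Moving above the handle, then a close look with the wrist camera.

```bash
python3 -m inch '[37,-25,-10,0,0,0,1, 73,-49,-20,0,0,0,1, 110,-74,-30,0,0,0,1, 147,-98,-40,0,0,0,1, 183,-123,-40,0,0,0,1, 220,-148,-40,0,0,0,1, 257,-172,-40,0,0,0,1, 293,-197,-40,0,0,0,1, 330,-221,-40,0,0,0,1, 352,-236,-40,0,0,0,1, 367,-246,-40,0,0,0,1, 367,-246,-40,0,0,0,1]'
python3 - <<'E'
from h import *
import json
P=imaging.camera_params('wrist'); im=imaging.snapshot('wrist'); cv2.imwrite('pics/w1.png',im)
json.dump({k:np.array(v).tolist() for k,v in P.items()},open('w1.json','w'))
s=sensors.state(); print(s['tcp_pos'],s['clock']); print(-cv2.Rodrigues(P['rvec'])[0].T@P['tvec'])
print(blobs(red(im),(0,0,512,384),30)[0])
E
```

```text
clock: 1.6
tcp_pos: [438.2, -187.0, 244.4]
tool_rot: [[0.959, 0.285, -0.001], [0.285, -0.959, 0.0], [-0.0, -0.001, -1.0]]
wrist_force: [-0.2, -0.0, 0.1]
grip_width: 0.999
grip_force: 0.0
[ 437.85943572 -187.63977786  244.47400995] 1.65
[ 513.03169411 -164.33377436  413.44890876]
[([243, 155, 25, 33, 658], array([254.83738602, 171.14893617]))]
```

View pics/w1.png

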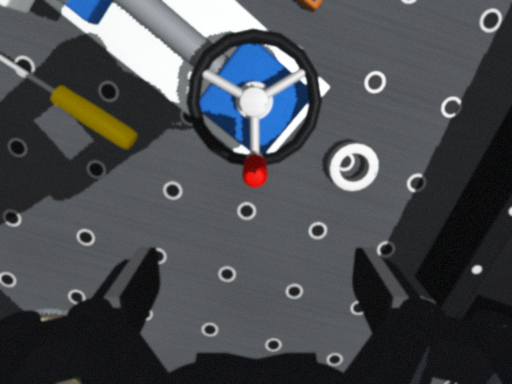

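Wrist view: wheel ring spans about x 189–321, y 29–165, hub (255,101), red handle (255,171) straight below it, fingers clear; ring gauge at (353,167).

Run:
```python
from h import *
import json
P=json.load(open('w1.json')); im=cv2.imread('pics/w1.png'); T=imaging.camera_params('top'); S=imaging.camera_params('scene')
g=cv2.cvtColor(im,cv2.COLOR_BGR2GRAY)
# outer-edge scan of black ring along rays from the hub
c=np.array([255,98.]); pts=[]
for a in np.radians(np.arange(0,360,4)):
    if 60<np.degrees(a)<120: continue
    r=np.arange(50,80,.5); p=c+np.c_[np.cos(a)*r,np.sin(a)*r]
    v=cv2.remap(g,p[:,0].astype(np.float32)[None],p[:,1].astype(np.float32)[None],1)[0].astype(int)
    d=np.where(v<40)[0]
    if len(d): 
        d=d[0]; pts.append(p[d])   # inner edge
w=plane(P,pts,87)[:,:2]
for _ in range(4):
    A=np.c_[2*w,np.ones(len(w))]; s=np.linalg.lstsq(A,(w**2).sum(1),rcond=None)[0]; R=np.sqrt(s[2]+s[:2]@s[:2]); e=np.linalg.norm(w-s[:2],axis=1)-R; w=w[abs(e)<max(1.5,1.5*np.std(e))]
print('inner ring',s[:2],R,np.std(e),len(w))
ell=cv2.fitEllipse(np.array(pts,np.float32)); print(ell)
print('bbox centre',plane(P,[(255,97)],87),'hub',plane(P,[(255,101)],90))
f=lambda p,uv:(lambda r:(r[0],r[1][0]))(ray(p,uv))
print('handle',tri([f(P,(254.8,171.1)),f(T,(289.8,228.4)),f(S,(194,193.6))]), plane(P,[(254.8,171.1)],125))
```

```text
inner ring [ 493.97330289 -168.47990536] 52.450410637714796 0.6342220863786068 65
((253.552001953125, 97.37225341796875), (112.045654296875, 112.64823913574219), 157.2738800048828)
bbox centre [[ 497.43367181 -168.30630824   87.        ]] hub [[ 494.09334916 -169.30465037   90.        ]]
handle (array([ 438.23840547, -186.46977229,  127.27592132]), [np.float64(0.834710433481876), np.float64(1.356792732195279), np.float64(0.535527615059145)]) [[ 437.97475622 -185.85985956  125.        ]]
```

Axis ≈ (494,-169), handle ≈ (438.2,-186.3): radius 58.4 mm, agrees with 58; the handle is at tool (-58, ~0) from the axis. Descend and grip.

```bash
python3 -m inch '[0.5,-1,30,0,0,0,1, 0.5,-1,60,0,0,0,1, 0.5,-1,90,0,0,0,1, 0.5,-1,115,0,0,0,1, 0.5,-1,132,0,0,0,1, 0.5,-1,132,0,0,0,1, 0.5,-1,132,0,0,0,0, 0.5,-1,132,0,0,0,0, 0.5,-1,132,0,0,0,0, 0.5,-1,132,0,0,0,0, 0.5,-1,132,0,0,0,0, 0.5,-1,132,0,0,0,0]' 40
```

```text
clock: 3.15
tcp_pos: [438.4, -186.8, 113.1]
tool_rot: [[0.959, 0.283, 0.001], [0.283, -0.959, -0.0], [0.001, 0.001, -1.0]]
wrist_force: [-0.4, 0.3, 5.5]
grip_width: 0.186
grip_force: 37.9
```

```bash
python3 -m inch '[0.7,-9.1,0,0,0,0,0, 2.8,-17.9,0,0,0,0,0, 6.3,-26.3,0,0,0,0,0, 11.1,-34.1,0,0,0,0,0, 17,-41,0,0,0,0,0, 23.9,-46.9,0,0,0,0,0, 31.7,-51.7,0,0,0,0,0, 40.1,-55.2,0,0,0,0,0, 48.9,-57.3,0,0,0,0,0, 58,-58,0,0,0,0,0, 58,-58,0,0,0,0,0]'
```

```text
clock: 4.53
tcp_pos: [477.9, -113.7, 113.1]
tool_rot: [[0.959, 0.283, 0.001], [0.283, -0.959, 0.0], [0.001, -0.0, -1.0]]
wrist_force: [0.7, 1.8, 5.5]
grip_width: 0.183
grip_force: 38.3
```

```bash
python3 -m inch '[15,2,0,0,0,0,0, 29,7.8,0,0,0,0,0, 41,17,0,0,0,0,0, 50.2,29,0,0,0,0,0, 56,43,0,0,0,0,0, 58,58,0,0,0,0,0, 56,73,0,0,0,0,0, 50.2,87,0,0,0,0,0, 41,99,0,0,0,0,0, 29,108.2,0,0,0,0,0, 15,114,0,0,0,0,0, 0,116,0,0,0,0,0, -15,114,0,0,0,0,0, -29,108.2,0,0,0,0,0, -41,99,0,0,0,0,0, -50.2,87,0,0,0,0,0, -56,73,0,0,0,0,0, -56,73,0,0,0,0,0]'
```

```text
clock: 6.78
tcp_pos: [443.7, -199.0, 113.0]
tool_rot: [[0.959, 0.283, -0.0], [0.283, -0.959, 0.001], [-0.0, -0.001, -1.0]]
wrist_force: [-0.4, 1.1, 6.6]
grip_width: 0.185
grip_force: 38.4
```

Wheel turning freely (about 1 N). From here the stop may come; short steps, watching the force.

```bash
python3 -m inch '[-1.3,-5.9,0,0,0,0,0, -1.9,-12,0,0,0,0,0, -1.9,-18,0,0,0,0,0, -1.3,-24.1,0,0,0,0,0, -1.3,-24.1,0,0,0,0,0]'
```

```text
clock: 7.4
tcp_pos: [436.1, -176.8, 113.0]
tool_rot: [[0.959, 0.283, -0.0], [0.283, -0.959, 0.0], [-0.0, -0.0, -1.0]]
wrist_force: [-0.9, 0.5, 7.1]
grip_width: 0.186
grip_force: 38.6
```

```bash
python3 -m inch '[1.3,-5.9,0,0,0,0,0, 3.2,-11.7,0,0,0,0,0, 3.2,-11.7,0,0,0,0,0]'
```

```text
clock: 7.78
tcp_pos: [435.8, -164.7, 113.0]
tool_rot: [[0.959, 0.284, -0.0], [0.284, -0.959, 0.0], [-0.0, -0.0, -1.0]]
wrist_force: [-0.9, 0.7, 6.9]
grip_width: 0.188
grip_force: 38.7
```

```bash
python3 -m inch '[3.1,-6.9,0,0,0,0,0, 7.2,-13.3,0,0,0,0,0, 7.2,-13.3,0,0,0,0,0]'
```

```text
clock: 8.15
tcp_pos: [439.0, -149.7, 113.0]
tool_rot: [[0.959, 0.284, -0.0], [0.284, -0.959, 0.0], [-0.0, -0.0, -1.0]]
wrist_force: [-0.6, 2.2, 7.5]
grip_width: 0.186
grip_force: 38.7
```

```bash
python3 -m inch '[4.8,-5.8,0,0,0,0,0, 10.4,-11,0,0,0,0,0, 10.4,-11,0,0,0,0,0]'
```

```text
clock: 8.52
tcp_pos: [445.9, -136.2, 113.0]
tool_rot: [[0.959, 0.284, -0.0], [0.284, -0.959, 0.001], [0.0, -0.001, -1.0]]
wrist_force: [-0.0, 1.1, 7.6]
grip_width: 0.186
grip_force: 38.7
```

```bash
python3 -m inch '[6.2,-4.4,0,0,0,0,0, 12.9,-7.9,0,0,0,0,0, 12.9,-7.9,0,0,0,0,0]'
```

```text
clock: 8.9
tcp_pos: [456.2, -125.0, 113.0]
tool_rot: [[0.959, 0.284, 0.0], [0.284, -0.959, 0.001], [0.0, -0.001, -1.0]]
wrist_force: [1.0, 1.2, 8.6]
grip_width: 0.185
grip_force: 38.7
```

```bash
python3 -m inch '[8.6,-3,0,0,0,0,0, 17.5,-4.7,0,0,0,0,0, 17.5,-4.7,0,0,0,0,0]'
```

```text
clock: 9.28
tcp_pos: [471.9, -115.6, 113.0]
tool_rot: [[0.959, 0.284, 0.0], [0.284, -0.959, 0.001], [0.001, -0.0, -1.0]]
wrist_force: [1.0, 3.1, 7.1]
grip_width: 0.186
grip_force: 38.6
```

```bash
python3 -m inch '[9.1,-0.2,0,0,0,0,0, 18.2,1,0,0,0,0,0, 18.2,1,0,0,0,0,0]'
```

```text
clock: 9.65
tcp_pos: [489.8, -111.5, 113.0]
tool_rot: [[0.959, 0.284, 0.001], [0.284, -0.959, 0.0], [0.001, -0.0, -1.0]]
wrist_force: [0.7, 2.0, 7.2]
grip_width: 0.184
grip_force: 38.5
```

```bash
python3 -m inch '[7.3,2,0,0,0,0,0, 14.2,5,0,0,0,0,0, 14.2,5,0,0,0,0,0]'
```

```text
clock: 10.02
tcp_pos: [504.8, -112.5, 113.1]
tool_rot: [[0.959, 0.283, 0.001], [0.283, -0.959, 0.0], [0.001, 0.0, -1.0]]
wrist_force: [1.6, 1.3, 5.9]
grip_width: 0.183
grip_force: 38.4
```

```bash
python3 -m inch '[6.6,3.9,0,0,0,0,0, 12.5,8.6,0,0,0,0,0, 12.5,8.6,0,0,0,0,0]'
```

```text
clock: 10.4
tcp_pos: [519.2, -117.3, 113.1]
tool_rot: [[0.959, 0.283, 0.001], [0.283, -0.959, 0.0], [0.001, 0.0, -1.0]]
wrist_force: [2.4, -0.5, 6.1]
grip_width: 0.189
grip_force: 38.3
```

```bash
python3 -m inch '[5.3,5.4,0,0,0,0,0, 9.8,11.5,0,0,0,0,0, 9.8,11.5,0,0,0,0,0]'
```

```text
clock: 10.78
tcp_pos: [531.8, -125.7, 113.0]
tool_rot: [[0.959, 0.283, 0.001], [0.283, -0.959, -0.0], [0.001, 0.0, -1.0]]
wrist_force: [1.9, -0.5, 5.4]
grip_width: 0.187
grip_force: 38.2
```

```bash
python3 -m inch '[3.1,5.3,0,0,0,0,0, 5.5,10.8,0,0,0,0,0, 5.5,10.8,0,0,0,0,0]'
```

```text
clock: 11.15
tcp_pos: [540.0, -134.5, 113.1]
tool_rot: [[0.959, 0.283, 0.001], [0.283, -0.959, -0.0], [0.001, 0.0, -1.0]]
wrist_force: [0.7, -0.7, 6.2]
grip_width: 0.185
grip_force: 38.3
```

```bash
python3 -m inch '[1.9,5.8,0,0,0,0,0, 3.2,11.7,0,0,0,0,0, 3.2,11.7,0,0,0,0,0]'
```

```text
clock: 11.52
tcp_pos: [546.3, -144.9, 113.1]
tool_rot: [[0.959, 0.283, 0.0], [0.283, -0.959, -0.0], [0.0, 0.0, -1.0]]
wrist_force: [0.7, -0.4, 6.5]
grip_width: 0.19
grip_force: 38.3
```

```bash
python3 -m inch '[0.6,6.1,0,0,0,0,0, 0.6,12.1,0,0,0,0,0, 0.6,12.1,0,0,0,0,0]'
```

```text
clock: 11.9
tcp_pos: [550.2, -156.4, 113.1]
tool_rot: [[0.959, 0.283, 0.0], [0.283, -0.959, -0.0], [0.0, 0.0, -1.0]]
wrist_force: [-0.2, -0.4, 6.0]
grip_width: 0.185
grip_force: 38.3
```

```bash
python3 -m inch '[-0.6,6.1,0,0,0,0,0, -1.9,12,0,0,0,0,0, -1.9,12,0,0,0,0,0]'
```

```text
clock: 12.28
tcp_pos: [551.6, -168.4, 113.1]
tool_rot: [[0.959, 0.283, 0.0], [0.283, -0.959, -0.0], [-0.0, 0.0, -1.0]]
wrist_force: [-0.2, -2.0, 6.5]
grip_width: 0.188
grip_force: 38.3
```

```bash
python3 -m inch '[-1.9,5.8,0,0,0,0,0, -4.3,11.3,0,0,0,0,0, -4.3,11.3,0,0,0,0,0]'
```

```text
clock: 12.65
tcp_pos: [550.6, -180.4, 113.1]
tool_rot: [[0.959, 0.283, -0.0], [0.283, -0.959, -0.0], [-0.0, -0.0, -1.0]]
wrist_force: [-1.6, -1.2, 6.5]
grip_width: 0.188
grip_force: 38.4
```

```bash
python3 -m inch '[-3.1,5.3,0,0,0,0,0, -6.6,10.2,0,0,0,0,0, -6.6,10.2,0,0,0,0,0]'
```

```text
clock: 13.02
tcp_pos: [547.2, -191.5, 113.0]
tool_rot: [[0.959, 0.283, 0.0], [0.283, -0.959, 0.001], [0.0, -0.001, -1.0]]
wrist_force: [-0.9, 1.3, 7.0]
grip_width: 0.187
grip_force: 38.5
```

```bash
python3 -m inch '[-5.2,5.6,0,0,0,0,0, -11,10.4,0,0,0,0,0, -11,10.4,0,0,0,0,0]'
```

```text
clock: 13.4
tcp_pos: [542.0, -196.6, 113.2]
tool_rot: [[0.958, 0.286, 0.005], [0.285, -0.958, 0.015], [0.009, -0.013, -1.0]]
wrist_force: [13.6, 37.0, 11.0]
grip_width: 0.182
grip_force: 38.1
```

Solid stop: 39 N against the motion, 8 mm short of command, at about θ≈227° of the second turn (1.63 turns in all, within the expected range). Hold briefly, then wind back 90° to θ≈136°.

```bash
python3 -m inch '[0,0,0,0,0,0,0, 0,0,0,0,0,0,0, 5.5,-4.5,0,0,0,0,0, 11.6,-11.2,0,0,0,0,0, 16.6,-18.8,0,0,0,0,0, 20.4,-27.1,0,0,0,0,0, 23,-36.8,0,0,0,0,0, 23.9,-46.9,0,0,0,0,0, 23,-57,0,0,0,0,0, 20.4,-66.7,0,0,0,0,0, 16.1,-75.9,0,0,0,0,0, 12.2,-81.8,0,0,0,0,0, 7.6,-87.2,0,0,0,0,0, 7.6,-87.2,0,0,0,0,0, 7.6,-87.2,0,0,0,0,0]'
```

```text
clock: 15.28
tcp_pos: [522.1, -119.7, 113.6]
tool_rot: [[0.959, 0.283, 0.0], [0.283, -0.959, -0.001], [-0.0, 0.001, -1.0]]
wrist_force: [-2.9, -2.4, 12.0]
grip_width: 0.179
grip_force: 38.8
```

```bash
python3 -m inch '[0,0,0,0,0,0,0.4, 0,0,0,0,0,0,0.7, 0,0,0,0,0,0,1, 0,0,0,0,0,0,1, 0,0,0,0,0,0,1, 0,0,0,0,0,0,1, 0,0,-15,0,0,0,1, 0,0,-40,0,0,0,1, 0,0,-80,0,0,0,1, -15,0,-120,0,0,0,1, -40,0,-135,0,0,0,1, -40,0,-135,0,0,0,1, -40,0,-135,0,0,0,1]'
python3 - <<'E'
from h import *
P=imaging.camera_params('wrist'); im=imaging.snapshot('wrist'); cv2.imwrite('pics/w2.png',im)
T=imaging.camera_params('top'); t=imaging.snapshot('top')
print(sensors.state()['tcp_pos'],sensors.state()['wrist_force'])
for p,i,n in((P,im,'w'),(T,t,'t')):
    for s,c in blobs(red(i),(0,0,512,384) if n=='w' else (240,180,340,260),10)[0]:
        q=plane(p,[c],122)[0]; d=q[:2]-[494,-169]; print(n,s,c,q,np.linalg.norm(d),'bearing',np.degrees(np.arctan2(d[1],d[0])))
E
```

```text
clock: 16.9
tcp_pos: [484.2, -130.9, 247.0]
tool_rot: [[0.959, 0.283, -0.001], [0.283, -0.959, 0.001], [-0.001, -0.001, -1.0]]
wrist_force: [0.1, -0.4, -0.6]
grip_width: 1.0
grip_force: 0.0
[ 484.32223462 -130.84683754  246.74539542] [-0.24429539 -0.02199199  0.18478446]
w [244, 109, 26, 29, 566] [256.46289753 123.61130742] [ 523.87940479 -119.48009679  122.        ] 57.83597189010937 bearing 58.89398632376063
```

View pics/w2.png

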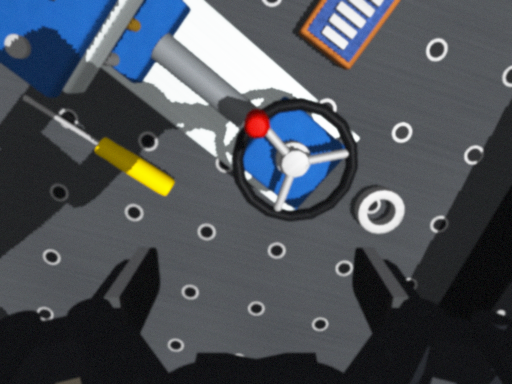

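The view shows the handle at (256,124), bearing 59°. The stop was at about -30°, so the wheel is about 89° back. The gripper is clear and the bystanders in view are undisturbed.

```bash
python3 -c "
from workcell import bot
print(bot.finish_job())"
```

```text
the job is handed in; nothing more can be done
None
```

I wound the handwheel clockwise about 1.6 turns to a solid stop (about 39 N at the handle), then turned it back about 89°, let go and moved clear; the job is handed in, but no verdict came back.

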